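# Rock the seesaw gate and feed the brass balls down the other chute

### The job

Rock the seesaw gate over its pivot by pressing down its raised finger paddle, so that it leads to the chute on its other side; then push the upright wooden tab of the release slide to open the feed lane, so that all three brass balls roll over the gate and come to rest in that other chute. Work lightly with the fingertips only: grip and lift nothing, do not touch the balls, and leave everything else on the bench where it stands.

Things in the scene. Friction and masses are not known exactly. Their poses are not given: they have to be found in the camera images.
- divider: Wood and aluminium ball divider fixed to the bench on a dark board 295 x 440 x 12 mm (x -115 to 180, y -220 to 220 mm). Origin on the bench under the gate's pivot; x points away from the robot (turned at most 0.35 rad), y left, z up. The seesaw gate lies along y over the origin, a fixed chute at either end; the feed lane comes in along x from beyond. Fixed parts stay under 150 mm.
- gate (a joint): Angle of the seesaw gate about the divider's x: +0.2 rad = left end up, feeds the right chute; -0.2 = right end up, feeds the left. Starts on either stop. Wooden trough 220 x 54 mm, pivot 65 mm above the bench, a 28 mm steel ball weight on a post (55 mm above, 49 mm robotwards). Top-heavy: about 0.3 N at a paddle moves it; past level it falls by itself onto the other stop and stays.
- paddle_left (a point): Centre of the top of the gate's left finger paddle, a flat wooden plate 40 x 40 x 5 mm that sticks out on the robot's side of the trough (90 mm left of the pivot, 55 mm towards the robot). About 104 mm above the bench when raised, 69 mm when down.
- paddle_right (a point): The same on the right end of the gate, 90 mm right of the pivot.
- release (a joint): Travel of the release slide along the divider's +y (to the left), in m: near 0 the steel stop plate closes the feed lane, from 0.035 on the lane is fully open, hard stop at 0.05. Moves against about 1.2 N of friction and stays where it is left.
- release_tab (a point): Centre of the top of the upright wooden tab of the release slide, 185 mm above the bench, 50 mm beyond the gate's pivot; when closed it stands over the middle of the feed lane. The tab is 22 mm (x) by 10 mm (y) and stands free from 129 mm to 185 mm above the bench; push it on its right-hand (-y) face towards the left.
- ball1: Brass ball, 22 mm across, 47 g; origin at its centre. The first in the feed lane, lying against the stop plate; its top is about 124 mm above the bench.
- ball2: The second, identical brass ball in the feed lane.
- ball3: The third, identical brass ball in the feed lane.
- chute_left (a point): Middle of the left chute, 165 mm left of the pivot (divider's +y), at ball height. Open-topped, 50 mm wide inside, from 112 to 203 mm from the pivot, walls 56 mm above the bench; slopes outwards to a closed end, where balls collect.
- chute_right (a point): Middle of the right chute (-y side), 165 mm from the pivot.
- lane_mouth (a point): Lower end of the feed lane's floor, 22 mm beyond the pivot, 95 mm above the bench. The lane (28 mm wide inside) rises from here along the divider's x to 172 mm beyond the pivot; its wall tops are 118 mm above the bench here, 141 mm at the back. Balls leaving it drop into the middle of the gate.
- glue_bottle: Bystander: white bottle with black cap, 44 mm across, 110 mm tall, standing on the divider's board behind the gate, left of the feed lane. Origin under its centre.
- wax_jar: Bystander: amber jar, 56 mm across, 55 mm tall, on the board behind the gate, right of the feed lane. Origin under its centre.
- slicker: Bystander: white bone stick 18 x 110 x 12 mm lying on the board in front of the gate. Origin under its centre.
- mallet: Bystander: hammer-shaped wooden mallet 220 mm long lying on the bench to the right.
- brush: Bystander: shoe brush 150 x 50 x 45 mm on the bench, far left.
- cup: Bystander: white cup, 76 mm across, 85 mm tall, on the bench, far left.
- oil_can: Bystander: steel can, 72 mm across, 110 mm tall, on the bench, far left.

How it is judged:
By the outcome, as a careful person would: the job done as asked, in the order asked, and still so for the second after the job is handed in, with the robot touching nothing.
It also fails if it takes over 42 s, if anything falls off the work surface, if the arm or the gripper's body presses on something with over 40 N, if the wrist force passes 120 N, or if a joint passes its speed limit or range.

### The arm

A 7-joint arm with a two-finger parallel gripper is mounted at the origin on the work surface. World frame = base frame: x ahead of the robot, y to its left, z up, the work surface at z = 0. Lengths are in m, angles in rad, forces in N, time in s.
With the tool pointing down it reaches from about 0.4 to 0.875 m from the base axis. Payload 19.3 kg.
Tool frame: the origin (TCP) lies midway between the tips of the shut fingers; the grasp point (between the pads) lies bot.pinch_z behind it (bot.pinch_z is the distance from the TCP to the grasp point, in m); z points along the fingers, y is the line along which they close (so a half turn about z gives the same grasp; the last joint's range is limited). The gripper opens to 85 mm and grips with 20 to 120 N. Pads are 22 mm wide; open, the fingers measure 114 mm over their backs; the gripper's body (76 mm by 85 mm) begins 54 mm behind the grasp point. The pads swing forward as they close: fully open they stand 13 mm farther back than shut.
Start: joints at [1.031, 0.521, -0.036, 1.599, 0.021, 1.021, -0.113], TCP at [0.283, -0.557, 0.207] pointing down, gripper open.
Joint ranges: [-2.91, 2.91], [-0.3, 2.13], [-1.5, 1.42], [0.17, 2.43], [-1.26, 4.41], [0.16, 1.93], [-2.52, 2.52]. Speed limits (rad/s): [1.89, 1.89, 2.39, 2.39, 3.01, 3.01, 3.01].

### API

Orientations are given as [roll, pitch, yaw] about the fixed x, y, z axes, in that order (R = Rz(yaw) Ry(pitch) Rx(roll)).
In Python, from workcell import readout, grab_frame, camera_info, workorder, bot gives the robot as it stands. The module is installed in compiled form; this text tells all that it offers.
- The arm moves only by the tool drive_tool, never from a script. Its argument "targets" is a list of rows, each an object of numbers: "dx", "dy", "dz": the shift along the tool's x, y, z as a fraction of full scale; "yaw": the turn about the tool's z as a fraction of full scale; "fingers": the closure, from 0 (fully open) to 1 (shut). In form: [{"dx": .., "dy": .., "dz": .., "yaw": .., "fingers": ..}, ...]. A call has 1 to 20 rows; each row shifts and turns the commanded pose from where the row before left it, along the tool's axes as they then stand; what a row does not reach is not made up. Full scale, the value 1, is 0.1 m for a shift and 90 degrees for a turn. A row lasts 1/10 s, in which the tool goes at most 50 mm and 8.59 degrees, less where a joint would pass 70% of its speed; a pose out of reach is approached as far as the arm can. A call with a number of a shift or a turn outside -1 to 1 is refused whole. A call with a gripper value outside its range is refused whole. The fingers move at their own pace and stop on an object; "squeeze" is the grip in N (left out, the last holds). Time passes only in rows, so rows that do not move let the fingers close. It gives the time, the measured TCP pose, the force, the opening and the grip force at its end, in the units of the state.
- readout.observe(): the state, without advancing time (a new reading comes with each control period).
- grab_frame(name): name is "scene" or "top" or "wrist"; returns the picture (480x640x3 uint8, blue, green, red); there is no depth.
- camera_info(name): a dict with "fx", "fy", "cx", "cy" (pixels), "D" ([k1, k2, p1, p2, k3] as OpenCV has them; the pictures are not rectified), "T" (4x4, takes a point from camera to world coordinates); the wrist camera has in their place "hand_eye" (4x4, takes a point from camera to tool coordinates, whose origin is the TCP and whose axes are the flange's). Camera axes: x right, y up, looking along -z (the intrinsics and any distortion apply to the point x, -y, -z); pixel columns grow to the right and rows downward; lengths in m; the calibration is good to about 2 mm. A picture is of the moment at which its call begins: read the wrist's pose just before it. camera_info takes no time and is no camera call.
- workorder.job_done(): hands the job in; it is judged then, once.
The state is a dict: "clock": time; "qpos": joint angles; "qd": joint speeds; "joint_efforts": joint torques, N m; "position": TCP position; "tool_rot": TCP orientation; "force": force on the tool from outside, world axes, zero at the start; "moment": the same for the moment, N m; "grip_width": finger opening in m; "finger_force": force on a finger pad.
Only numpy, scipy, OpenCV 4.12 (cv2) and the standard library are available. Lean on these libraries where they do the work, as an engineer would, in place of code of your own. Each camera call takes 0.05 s, during which the arm holds its last target. There are 200 camera calls.

## Working session

There is one attempt and no reset: what is moved stays moved. The work goes in short steps, Python scripts to look and compute and a tool call to move; the robot and the scene stay as the last step left them, time stands still between calls to the robot, and variables do not carry over. Pictures are saved under pics/ and viewed, at most 10 in all, crops included, and the job is handed in when it is done.

Besides the shell and the picture viewer there is one more tool, called after ">>>" by a JSON object that holds its "fn" and its "kwargs". drive_tool: Moves the arm, as the interface text tells. Shift numbers are shares of 0.1 m and turn numbers shares of 90 degrees, none past 1 either way. Its arguments: {"type":"object","properties":{"targets":{"type":"array","items":{"type":"object","properties":{"dx":{"type":"number","minimum":-1,"maximum":1},"dy":{"type":"number","minimum":-1,"maximum":1},"dz":{"type":"number","minimum":-1,"maximum":1},"yaw":{"type":"number","minimum":-1,"maximum":1},"fingers":{"type":"number"}}}},"squeeze":{"type":"number"}},"required":["targets"]}

```bash
mkdir -p pics
python3 - <<'E'
from workcell import readout, grab_frame, camera_info, bot
import cv2
s=readout.observe(); print({k:s[k] for k in('clock','position','tool_rot','force','grip_width')},bot.pinch_z)
for n in('scene','top'):
    cv2.imwrite(f'pics/{n}0.png',grab_frame(n)); c=camera_info(n); print(n,c)
E
```

```text
{'clock': 0.0, 'position': array([ 0.282747  , -0.55699006,  0.2065356 ]), 'tool_rot': array([-3.14049808e+00,  7.52505514e-05,  4.69791668e-01]), 'force': array([0.58823348, 0.8822859 , 1.13258212]), 'grip_width': 0.08544526032973168} 0.0187
scene {'fx': 581.3128782621316, 'fy': 581.3128782621316, 'cx': 318.9050188727301, 'cy': 239.88954942953234, 'D': array([-0.14584896,  0.        ,  0.        ,  0.        ,  0.        ]), 'T': array([[-0.64970227, -0.62300261,  0.43560843,  1.20303587],
       [ 0.76018714, -0.5312685 ,  0.37399104,  0.52108467],
       [-0.00157236,  0.57412675,  0.81876492,  1.33756587],
       [ 0.        ,  0.        ,  0.        ,  1.        ]])}
top {'fx': 451.3213044312479, 'fy': 451.3213044312479, 'cx': 322.92105468645985, 'cy': 239.99284797931162, 'D': array([-0.03129052,  0.        ,  0.        ,  0.        ,  0.        ]), 'T': array([[-0.00336125,  0.98703462, -0.16047231,  0.35537389],
       [-0.99999158, -0.00293966,  0.0028645 , -0.02948798],
       [ 0.00235562,  0.16048059,  0.98703619,  1.36362176],
       [ 0.        ,  0.        ,  0.        ,  1.        ]])}
```

View pics/scene0.png

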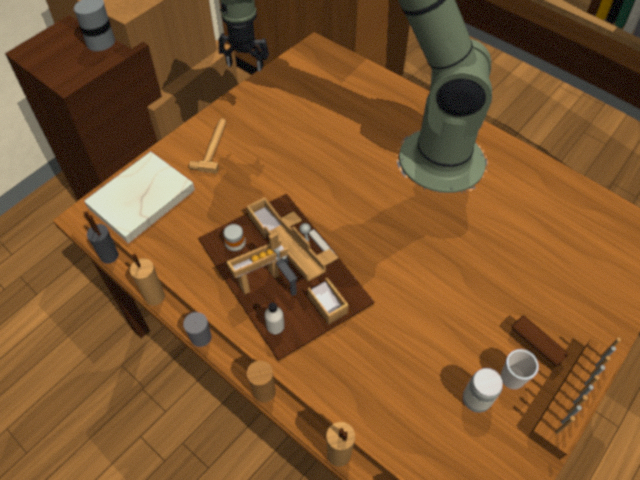

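View pics/top0.png

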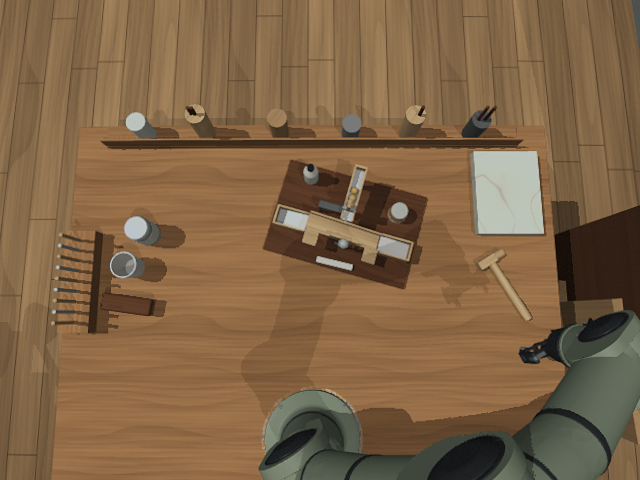

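The top view shows the board with corners near (290,160), (427,195), (405,288) and (263,249), and the ball weight near (343,243). Next I'll fit the board's pose and view zoomed crops.

```bash
cat > h.py <<'E'
import numpy as np, cv2
from workcell import camera_info
F=np.diag([1.,-1,-1])
def ray(n,uv):
    c=camera_info(n);K=np.array([[c['fx'],0,c['cx']],[0,c['fy'],c['cy']],[0,0,1]])
    p=cv2.undistortPoints(np.float64(uv).reshape(-1,1,2),K,c['D'])[:,0]
    d=np.c_[p,np.ones(len(p))]@F@c['T'][:3,:3].T
    return c['T'][:3,3],d
def onplane(n,uv,z):
    o,d=ray(n,uv); return o+d*((z-o[2])/d[:,2])[:,None]
def proj(n,P):
    c=camera_info(n);K=np.array([[c['fx'],0,c['cx']],[0,c['fy'],c['cy']],[0,0,1]])
    q=((np.atleast_2d(P)-c['T'][:3,3])@c['T'][:3,:3])@F
    return cv2.projectPoints(q,np.zeros(3),np.zeros(3),K,c['D'])[0][:,0]
E
python3 - <<'E'
from h import *
board={}
for n,(x0,x1,y0,y1) in {'top':(250,440,150,300),'scene':(190,380,185,360)}.items():
    im=cv2.imread(f'pics/{n}0.png'); 
    g=im[...,2].copy(); m=np.zeros_like(g); m[y0:y1,x0:x1]=(g[y0:y1,x0:x1]<105)*255
    cs=cv2.findContours(cv2.morphologyEx(m,cv2.MORPH_CLOSE,np.ones((9,9))),cv2.RETR_EXTERNAL,cv2.CHAIN_APPROX_NONE)[0]
    c=max(cs,key=cv2.contourArea); w=onplane(n,c[:,0,:],0.012)
    r=cv2.minAreaRect(np.float32(w[:,:2]*1000)); print(n,r); print(cv2.boxPoints(r))
    cr=cv2.resize(im[y0:y1,x0:x1],None,fx=3.3,fy=3.3,interpolation=cv2.INTER_CUBIC); cv2.imwrite(f'pics/{n}_crop.png',cr)
E
```

```text
top ((627.4901123046875, -113.45181274414062), (464.83709716796875, 301.831787109375), 74.11315155029297)
[[ 418.71667 -295.68146]
 [ 709.0198  -378.3044 ]
 [ 836.26355   68.77783]
 [ 545.96045  151.40079]]
scene ((635.308837890625, -106.60336303710938), (459.15380859375, 301.8111572265625), 74.1817626953125)
[[ 427.5383  -286.35165]
 [ 717.9202  -368.6213 ]
 [ 843.07935   73.14493]
 [ 552.69745  155.41458]]
```

View pics/top_crop.png

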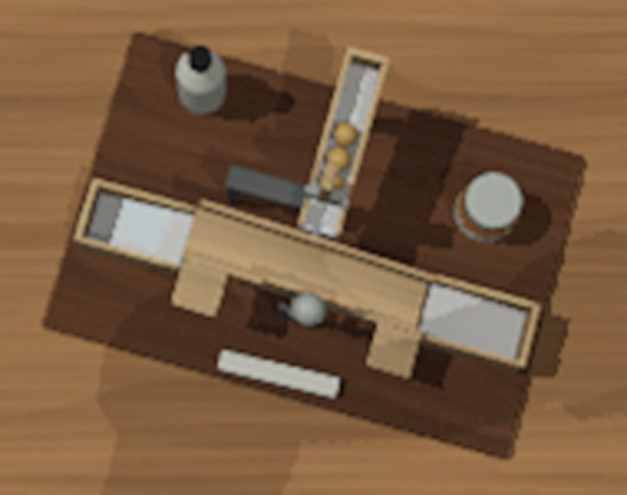

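View pics/scene_crop.png

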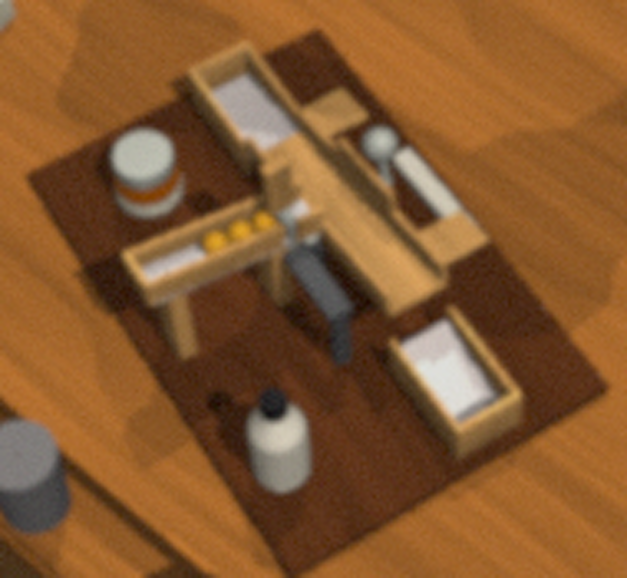

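The crops show the board corners, both paddles, the three balls in the lane, and the tab near scene-crop (277,175). I'll fit the pose from the corners and test which paddle is raised.

Run:
```python
from h import *
S=3.3
crop={'top':(250,150),'scene':(190,185)}
def full(n,p): return (np.float64(p)+.5)/S-.5+crop[n]
M=np.float64([[180,220],[180,-220],[-115,-220],[-115,220]])/1000
C={'top':[(137,33),(585,158),(512,458),(43,325)],'scene':[(290,575),(30,177),(320,30),(606,385)]}
poses={}
for n in C:
    w=onplane(n,full(n,C[n]),.012)[:,:2]
    a=M-M.mean(0);b=w-w.mean(0); th=np.arctan2((a[:,0]*b[:,1]-a[:,1]*b[:,0]).sum(),(a*b).sum())
    R=np.array([[np.cos(th),-np.sin(th)],[np.sin(th),np.cos(th)]]); t=w.mean(0)-R@M.mean(0)
    print(n,th,t,'res',np.round((w-(M@R.T+t))*1e3,1).tolist()); poses[n]=(th,t)
th=np.mean([p[0] for p in poses.values()]);t=np.mean([p[1] for p in poses.values()],0)
R=np.array([[np.cos(th),-np.sin(th)],[np.sin(th),np.cos(th)]]); print(th,t)
P={'Lup':(-.055,.09,.104),'Ldn':(-.055,.09,.069),'Rup':(-.055,-.09,.104),'Rdn':(-.055,-.09,.069),'tab':(.05,0,.185),'ball':(-.049,0,.12),'chL':(.0,.203,.056),'mouth':(.022,0,.095)}
for k,p in P.items():
    W=np.r_[R@p[:2]+t,p[2]]
    print(k,W.round(4),{n:(((proj(n,W)[0]-crop[n])+.5)*S-.5).round() for n in crop})
```

```text
top -0.2822684851825923 [ 0.59766505 -0.09561245] res [[-1.8, -0.5], [-2.2, 1.9], [1.8, -2.7], [2.2, 1.2]]
scene -0.2827055800591057 [ 0.60240195 -0.08848665] res [[-2.3, -2.7], [-1.2, 5.1], [2.5, 2.5], [1.0, -5.0]]
-0.28248703262084895 [ 0.6000335  -0.09204955]
Lup [0.5723 0.0097 0.104 ] {'top': array([192., 284.]), 'scene': array([456., 239.])}
Ldn [0.5723 0.0097 0.069 ] {'top': array([193., 291.]), 'scene': array([456., 263.])}
Rup [ 0.5221 -0.1632  0.104 ] {'top': array([394., 342.]), 'scene': array([334.,  85.])}
Rdn [ 0.5221 -0.1632  0.069 ] {'top': array([390., 347.]), 'scene': array([335., 111.])}
tab [ 0.6481 -0.106   0.185 ] {'top': array([331., 175.]), 'scene': array([272., 159.])}
ball [ 0.553  -0.0784  0.12  ] {'top': array([295., 303.]), 'scene': array([386., 151.])}
chL [0.6566 0.1029 0.056 ] {'top': array([ 90., 201.]), 'scene': array([478., 412.])}
mouth [ 0.6212 -0.0982  0.095 ] {'top': array([316., 230.]), 'scene': array([311., 210.])}
```

The left paddle is raised: its observed position at scene-crop (452,238) matches Lup, and the right one at (335,112) matches Rdn. So I press the left paddle. First I rise, align the tool with the divider, and travel.

>>> {"fn": "drive_tool", "kwargs": {"targets": [{"dz": -0.1,"yaw": 0.08,"fingers": 1},{"dz": -0.1,"yaw": 0.08,"fingers": 1},{"dz": -0.1,"yaw": 0.08,"fingers": 1},{"dz": -0.1,"yaw": 0.08,"fingers": 1},{"dz": -0.1,"yaw": 0.08,"fingers": 1},{"dz": -0.1,"yaw": 0.08,"fingers": 1},{"dx": 0.06,"dy": -0.3,"fingers": 1},{"dx": 0.06,"dy": -0.3,"fingers": 1},{"dx": 0.06,"dy": -0.3,"fingers": 1},{"dx": 0.06,"dy": -0.3,"fingers": 1},{"dx": 0.06,"dy": -0.3,"fingers": 1},{"dx": 0.06,"dy": -0.3,"fingers": 1},{"dx": 0.06,"dy": -0.3,"fingers": 1},{"dx": 0.06,"dy": -0.3,"fingers": 1},{"dx": 0.06,"dy": -0.3,"fingers": 1},{"dx": 0.06,"dy": -0.3,"fingers": 1},{"dx": 0.06,"dy": -0.3,"fingers": 1},{"dx": 0.06,"dy": -0.3,"fingers": 1},{"fingers": 1},{"fingers": 1}]}}

```text
invalid input
```

Run:
```python
from workcell import readout, grab_frame, camera_info
import cv2,numpy as np
s=readout.observe(); np.savez('w1.npz',p=s['position'],r=s['tool_rot']); im=grab_frame('wrist')
print(s['clock'],s['position'],s['tool_rot'],s['force'],s['grip_width'],camera_info('wrist'))
cv2.imwrite('pics/w1.png',im)
```

```text
0.1 [ 0.28275096 -0.55705281  0.20659476] [-3.14062695e+00  1.09172634e-04  4.69770158e-01] [ 0.37681883 -0.30429211  0.51483197] 0.08533818892258054 {'fx': 371.87882703196686, 'fy': 371.87882703196686, 'cx': 320.7605933553421, 'cy': 235.76360445563475, 'D': array([-0.02910151,  0.        ,  0.        ,  0.        ,  0.        ]), 'hand_eye': array([[-1.74622488e-04,  9.50168849e-01,  3.11735670e-01,
         7.98315477e-02],
       [ 9.99999355e-01,  5.15819906e-04, -1.01205496e-03,
         1.30164920e-03],
       [-1.12242256e-03,  3.11735293e-01, -9.50168326e-01,
        -1.67643640e-01],
       [ 0.00000000e+00,  0.00000000e+00,  0.00000000e+00,
         1.00000000e+00]])}
```

View pics/w1.png

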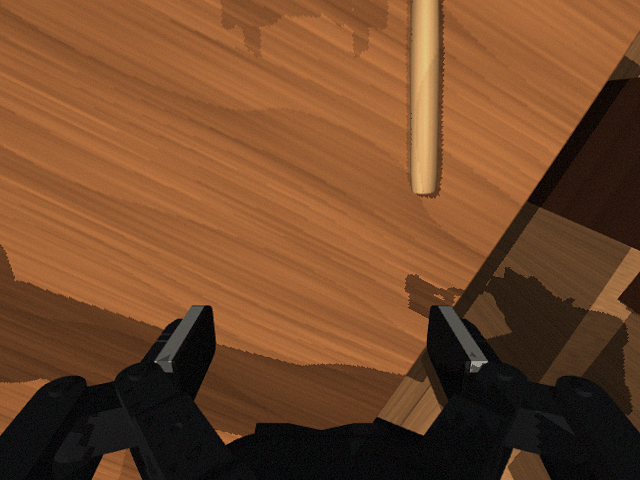

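The move was refused, so the arm hasn't moved and the picture only shows the mallet handle. I'll resend with every key in each row.

>>> {"fn": "drive_tool", "kwargs": {"targets": [{"dx": 0,"dy": 0,"dz": -0.1,"yaw": 0.08,"fingers": 1},{"dx": 0,"dy": 0,"dz": -0.1,"yaw": 0.08,"fingers": 1},{"dx": 0,"dy": 0,"dz": -0.1,"yaw": 0.08,"fingers": 1},{"dx": 0,"dy": 0,"dz": -0.1,"yaw": 0.08,"fingers": 1},{"dx": 0,"dy": 0,"dz": -0.1,"yaw": 0.08,"fingers": 1},{"dx": 0,"dy": 0,"dz": -0.1,"yaw": 0.08,"fingers": 1}], "squeeze": 20}}

```text
clock: 0.75
position: [0.2829, -0.5571, 0.2673]
tool_rot: [-3.141, 0.0, -0.289]
force: [0.3, 0.4, -0.2]
grip_width: 0.0001
finger_force: 0.0
```

>>> {"fn": "drive_tool", "kwargs": {"targets": [{"dx": 0.06,"dy": -0.3,"dz": 0,"yaw": 0,"fingers": 1},{"dx": 0.06,"dy": -0.3,"dz": 0,"yaw": 0,"fingers": 1},{"dx": 0.06,"dy": -0.3,"dz": 0,"yaw": 0,"fingers": 1},{"dx": 0.06,"dy": -0.3,"dz": 0,"yaw": 0,"fingers": 1},{"dx": 0.06,"dy": -0.3,"dz": 0,"yaw": 0,"fingers": 1},{"dx": 0.06,"dy": -0.3,"dz": 0,"yaw": 0,"fingers": 1},{"dx": 0.06,"dy": -0.3,"dz": 0,"yaw": 0,"fingers": 1},{"dx": 0.06,"dy": -0.3,"dz": 0,"yaw": 0,"fingers": 1},{"dx": 0.06,"dy": -0.3,"dz": 0,"yaw": 0,"fingers": 1},{"dx": 0.06,"dy": -0.3,"dz": 0,"yaw": 0,"fingers": 1},{"dx": 0.06,"dy": -0.3,"dz": 0,"yaw": 0,"fingers": 1},{"dx": 0.06,"dy": -0.3,"dz": 0,"yaw": 0,"fingers": 1},{"dx": 0,"dy": -0.3,"dz": 0,"yaw": 0,"fingers": 1},{"dx": 0,"dy": -0.3,"dz": 0,"yaw": 0,"fingers": 1},{"dx": 0,"dy": -0.3,"dz": 0,"yaw": 0,"fingers": 1},{"dx": 0,"dy": -0.3,"dz": 0,"yaw": 0,"fingers": 1},{"dx": 0,"dy": 0,"dz": 0,"yaw": 0,"fingers": 1},{"dx": 0,"dy": 0,"dz": 0,"yaw": 0,"fingers": 1}]}}

```text
clock: 2.55
position: [0.4865, -0.1166, 0.267]
tool_rot: [3.141, 0.0, -0.283]
force: [-0.3, -1.1, 0.1]
grip_width: 0.0002
finger_force: 0.0
```

Run:
```python
from workcell import readout, grab_frame, camera_info
import cv2,numpy as np
s=readout.observe(); np.savez('w2.npz',p=s['position'],r=s['tool_rot']); im=grab_frame('wrist')
print(s['clock'],s['position'],s['tool_rot'],s['force'],s['grip_width'])
cv2.imwrite('pics/w2.png',im)
```

```text
2.55 [ 0.48654105 -0.11660416  0.26695638] [ 3.14137711e+00  3.42326729e-04 -2.83160114e-01] [-0.27737874 -1.12017758  0.09976541] 0.00016976821306298532
```

View pics/w2.png

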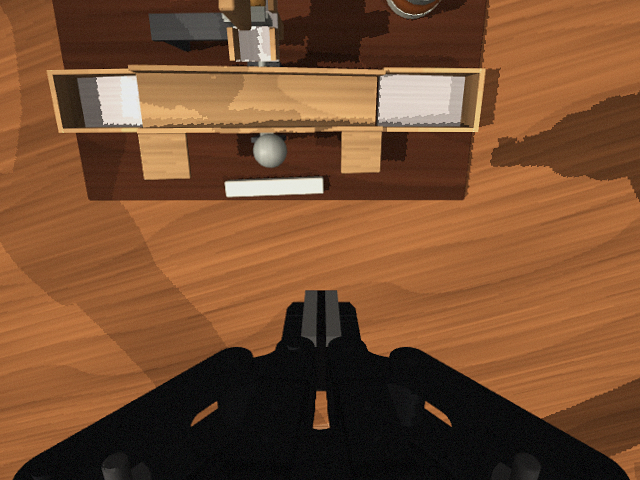

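The wrist view shows the left paddle at (165,156) and larger, the right paddle at (361,153), the weight at (269,150), and the board's robot-side corners at (89,199) and (466,199). I'll convert these to the divider frame relative to the TCP.

Run:
```python
from h import *
from scipy.spatial.transform import Rotation as Ro
c=camera_info('wrist');d=np.load('w2.npz');T=np.eye(4);T[:3,:3]=Ro.from_euler('xyz',d['r']).as_matrix();T[:3,3]=d['p'];T=T@c['hand_eye']
K=np.array([[c['fx'],0,c['cx']],[0,c['fy'],c['cy']],[0,0,1]])
th=-.2825;R=np.array([[np.cos(th),-np.sin(th)],[np.sin(th),np.cos(th)]])
M={'Lpad':((165,156),.104,(-.055,.09)),'Rpad':((361,153),.069,(-.055,-.09)),'ball':((269,150),.12,(-.049,0)),'cL':((89,199),.012,(-.115,.22)),'cR':((466,199),.012,(-.115,-.22)),'mouth':((253,63),.095,(.022,0))}
for k,(uv,z,m) in M.items():
    p=cv2.undistortPoints(np.float64([[uv]]),K,c['D'])[0,0]
    v=T[:3,:3]@(F@np.r_[p,1]); w=T[:3,3]+v*(z-T[2,3])/v[2]
    rel=R.T@(w[:2]-d['p'][:2]); print(k,w.round(4),'rel TCP (div)',rel.round(4),'origin',(w[:2]-R@m).round(4))
```

```text
Lpad [0.5689 0.0006 0.104 ] rel TCP (div) [0.0465 0.1355] origin [ 0.5967 -0.1012]
Rpad [ 0.5187 -0.1679  0.069 ] rel TCP (div) [ 0.0451 -0.0403] origin [ 0.5966 -0.0968]
ball [ 0.5487 -0.0914  0.12  ] rel TCP (div) [0.0527 0.0415] origin [ 0.5957 -0.1051]
cL [0.5503 0.1459 0.012 ] rel TCP (div) [-0.012   0.2699] origin [ 0.5994 -0.0974]
cR [ 0.4267 -0.2768  0.012 ] rel TCP (div) [-0.0128 -0.1705] origin [ 0.5985 -0.0976]
mouth [ 0.6193 -0.0975  0.095 ] rel TCP (div) [0.1222 0.0554] origin [ 0.5982 -0.0914]
```

>>> {"fn": "drive_tool", "kwargs": {"targets": [{"dx": 0.08,"dy": -0.24,"dz": 0,"yaw": 0,"fingers": 1},{"dx": 0.08,"dy": -0.24,"dz": 0,"yaw": 0,"fingers": 1},{"dx": 0.08,"dy": -0.24,"dz": 0,"yaw": 0,"fingers": 1},{"dx": 0.07,"dy": -0.24,"dz": 0.1,"yaw": 0,"fingers": 1},{"dx": 0.07,"dy": -0.24,"dz": 0.2,"yaw": 0,"fingers": 1},{"dx": 0.07,"dy": -0.22,"dz": 0.2,"yaw": 0,"fingers": 1},{"dx": 0,"dy": 0,"dz": 0.3,"yaw": 0,"fingers": 1},{"dx": 0,"dy": 0,"dz": 0.3,"yaw": 0,"fingers": 1},{"dx": 0,"dy": 0,"dz": 0.2,"yaw": 0,"fingers": 1},{"dx": 0,"dy": 0,"dz": 0.1,"yaw": 0,"fingers": 1},{"dx": 0,"dy": 0,"dz": 0,"yaw": 0,"fingers": 1},{"dx": 0,"dy": 0,"dz": 0,"yaw": 0,"fingers": 1}]}}

```text
clock: 3.8
position: [0.5701, 0.0065, 0.1279]
tool_rot: [-3.141, -0.001, -0.285]
force: [-0.0, 0.1, 0.0]
grip_width: 0.0001
finger_force: 0.0
```

>>> {"fn": "drive_tool", "kwargs": {"targets": [{"dx": 0,"dy": 0,"dz": 0.1,"yaw": 0,"fingers": 1},{"dx": 0,"dy": 0,"dz": 0.06,"yaw": 0,"fingers": 1},{"dx": 0,"dy": 0,"dz": 0.04,"yaw": 0,"fingers": 1},{"dx": 0,"dy": 0,"dz": 0.04,"yaw": 0,"fingers": 1},{"dx": 0,"dy": 0,"dz": 0.04,"yaw": 0,"fingers": 1},{"dx": 0,"dy": 0,"dz": 0.04,"yaw": 0,"fingers": 1},{"dx": 0,"dy": 0,"dz": 0.04,"yaw": 0,"fingers": 1},{"dx": 0,"dy": 0,"dz": 0.04,"yaw": 0,"fingers": 1},{"dx": 0,"dy": 0,"dz": 0.04,"yaw": 0,"fingers": 1},{"dx": 0,"dy": 0,"dz": 0.04,"yaw": 0,"fingers": 1},{"dx": 0,"dy": 0,"dz": 0,"yaw": 0,"fingers": 1},{"dx": 0,"dy": 0,"dz": 0,"yaw": 0,"fingers": 1},{"dx": 0,"dy": 0,"dz": 0,"yaw": 0,"fingers": 1}]}}

```text
clock: 5.1
position: [0.5697, 0.0069, 0.0792]
tool_rot: [-3.142, -0.0, -0.284]
force: [-0.3, 0.1, 0.5]
grip_width: -0.0002
finger_force: 0.1
```

>>> {"fn": "drive_tool", "kwargs": {"targets": [{"dx": 0,"dy": 0,"dz": -0.1,"yaw": 0,"fingers": 1},{"dx": 0,"dy": 0,"dz": -0.3,"yaw": 0,"fingers": 1},{"dx": 0,"dy": 0,"dz": -0.3,"yaw": 0,"fingers": 1},{"dx": 0,"dy": 0,"dz": -0.3,"yaw": 0,"fingers": 1},{"dx": 0,"dy": 0,"dz": -0.3,"yaw": 0,"fingers": 1},{"dx": 0,"dy": 0,"dz": -0.3,"yaw": 0,"fingers": 1},{"dx": 0,"dy": 0,"dz": -0.3,"yaw": 0,"fingers": 1},{"dx": 0,"dy": 0.25,"dz": 0,"yaw": 0,"fingers": 1},{"dx": 0,"dy": 0.25,"dz": 0,"yaw": 0,"fingers": 1},{"dx": 0,"dy": 0.25,"dz": 0,"yaw": 0,"fingers": 1},{"dx": 0,"dy": 0.25,"dz": 0,"yaw": 0,"fingers": 1},{"dx": 0,"dy": 0.25,"dz": 0,"yaw": 0,"fingers": 1},{"dx": 0,"dy": 0.25,"dz": 0,"yaw": 0,"fingers": 1},{"dx": 0,"dy": 0,"dz": 0,"yaw": 0,"fingers": 1},{"dx": 0,"dy": 0,"dz": 0,"yaw": 0,"fingers": 1}]}}

```text
clock: 6.6
position: [0.5275, -0.1371, 0.2698]
tool_rot: [-3.141, -0.001, -0.285]
force: [-0.4, 1.3, 0.2]
grip_width: 0.0002
finger_force: 0.0
```

Run:
```python
from workcell import readout, grab_frame
import cv2,numpy as np
s=readout.observe(); np.savez('w3.npz',p=s['position'],r=s['tool_rot']); im=grab_frame('wrist')
print(s['clock'],s['position'],s['tool_rot'])
cv2.imwrite('pics/w3.png',im)
```

```text
6.6 [ 0.52752399 -0.1371477   0.26983504] [-3.14128576e+00 -6.63409866e-04 -2.85052800e-01]
```

View pics/w3.png

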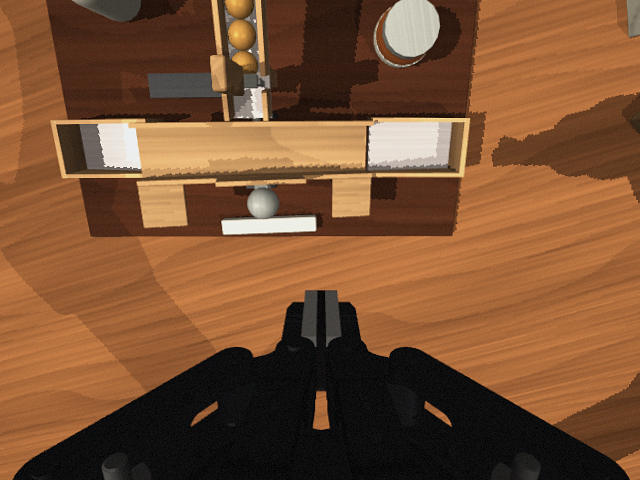

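In this view the gate looks unchanged: the left paddle at (163,205) is still the larger one, and the right is at (351,197). I'll check with the fixed cameras.

Run:
```python
from workcell import grab_frame
import cv2,numpy as np
a=cv2.imread('pics/scene0.png');b=grab_frame('scene');cv2.imwrite('pics/scene1.png',b)
f=lambda im:cv2.resize(im[210:300,245:345],None,fx=4,fy=4,interpolation=cv2.INTER_CUBIC)
cv2.imwrite('pics/cmp.png',np.hstack([f(a),f(b)]))
```

```text
(no output)
```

View pics/cmp.png

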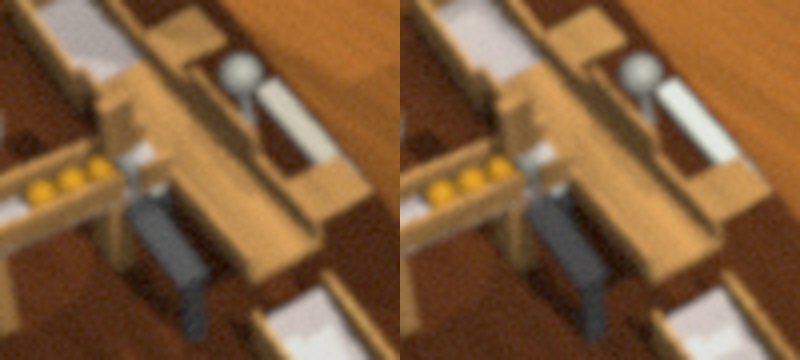

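The gate hasn't moved: the two crops are identical, with the left paddle at (327,257) still high. I'll press again, going deeper and tracking patch displacement numerically in the scene camera.

```bash
cat > trk.py <<'E'
from workcell import readout, grab_frame
import cv2,numpy as np,sys
a=cv2.imread('pics/scene0.png');b=grab_frame('scene');cv2.imwrite(f'pics/s_{sys.argv[1]}.png',b)
s=readout.observe();print(s['clock'],s['position'],s['force'])
for n,(u,v) in {'Rpad':(292,219),'weight':(305,228),'Lend':(313,277),'Lpad':(327,257),'tab':(273,240),'chuteL':(325,290)}.items():
    t=a[v-8:v+9,u-8:u+9];r=cv2.matchTemplate(b[v-28:v+29,u-28:u+29],t,cv2.TM_CCOEFF_NORMED);_,m,_,l=cv2.minMaxLoc(r);print(n,l[0]-20,l[1]-20,round(m,2))
E
python3 trk.py base
```

```text
6.75 [ 0.52784917 -0.13608771  0.26940327] [0.08173377 0.30880314 0.75830494]
Rpad 0 0 0.97
weight 0 0 0.98
Lend 0 0 1.0
Lpad 0 0 0.98
tab 0 0 0.99
chuteL 0 0 1.0
```

>>> {"fn": "drive_tool", "kwargs": {"targets": [{"dx": 0,"dy": -0.25,"dz": 0,"yaw": 0,"fingers": 1},{"dx": 0,"dy": -0.25,"dz": 0,"yaw": 0,"fingers": 1},{"dx": 0,"dy": -0.25,"dz": 0,"yaw": 0,"fingers": 1},{"dx": 0,"dy": -0.25,"dz": 0,"yaw": 0,"fingers": 1},{"dx": 0,"dy": -0.25,"dz": 0,"yaw": 0,"fingers": 1},{"dx": 0,"dy": -0.25,"dz": 0,"yaw": 0,"fingers": 1},{"dx": 0,"dy": 0,"dz": 0.3,"yaw": 0,"fingers": 1},{"dx": 0,"dy": 0,"dz": 0.3,"yaw": 0,"fingers": 1},{"dx": 0,"dy": 0,"dz": 0.3,"yaw": 0,"fingers": 1},{"dx": 0,"dy": 0,"dz": 0.3,"yaw": 0,"fingers": 1},{"dx": 0,"dy": 0,"dz": 0.3,"yaw": 0,"fingers": 1},{"dx": 0,"dy": 0,"dz": 0.1,"yaw": 0,"fingers": 1},{"dx": 0,"dy": 0,"dz": 0.06,"yaw": 0,"fingers": 1},{"dx": 0,"dy": 0,"dz": 0.06,"yaw": 0,"fingers": 1},{"dx": 0,"dy": 0,"dz": 0.06,"yaw": 0,"fingers": 1},{"dx": 0,"dy": 0,"dz": 0.06,"yaw": 0,"fingers": 1},{"dx": 0,"dy": 0,"dz": 0.04,"yaw": 0,"fingers": 1},{"dx": 0,"dy": 0,"dz": 0.02,"yaw": 0,"fingers": 1},{"dx": 0,"dy": 0,"dz": 0,"yaw": 0,"fingers": 1},{"dx": 0,"dy": 0,"dz": 0,"yaw": 0,"fingers": 1}]}}

```text
clock: 8.75
position: [0.5698, 0.0069, 0.0793]
tool_rot: [-3.142, -0.0, -0.284]
force: [0.7, -0.2, 0.4]
grip_width: -0.0001
finger_force: 0.1
```

```bash
python3 trk.py press
```

```text
8.8 [0.5697499  0.00691951 0.07931679] [-0.31204675  0.3067423   0.70716188]
Rpad 0 -1 0.88
weight -1 0 0.8
Lend 0 0 0.96
Lpad -14 15 0.7
tab 0 0 0.91
chuteL 0 0 0.98
```

Run:
```python
import cv2,numpy as np
from h import *
b=cv2.imread('pics/s_press.png')
print(proj('scene',[[.5698,.0069,.0793],[.5689,.0006,.104],[.5689,.0006,.069]]))
cv2.imwrite('pics/z.png',cv2.resize(b[190:310,240:380],None,fx=5.5,fy=4.9,interpolation=cv2.INTER_CUBIC))
```

```text
[[327.63868899 261.11659601]
 [326.07729312 254.26981836]
 [325.96150834 261.73160709]]
```

View pics/z.png

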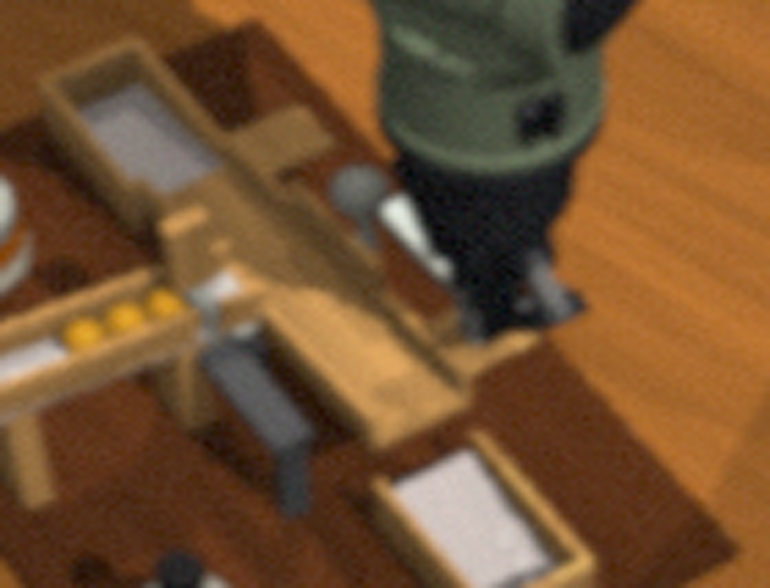

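The image shows the fingertip over the left paddle, at about (328,258) in the full frame, with the gate barely moved. The tips seem to sit higher than the reported TCP, so I'll go deeper in small steps and watch force and gate motion.

>>> {"fn": "drive_tool", "kwargs": {"targets": [{"dx": 0,"dy": 0,"dz": 0.04,"yaw": 0,"fingers": 1},{"dx": 0,"dy": 0,"dz": 0.04,"yaw": 0,"fingers": 1},{"dx": 0,"dy": 0,"dz": 0,"yaw": 0,"fingers": 1}]}}

```text
clock: 9.1
position: [0.5693, 0.0069, 0.0704]
tool_rot: [3.141, 0.001, -0.284]
force: [-0.4, 0.4, 0.1]
grip_width: 0.0001
finger_force: 0.0
```

```bash
python3 trk.py p2
```

```text
9.15 [0.56938128 0.00692695 0.07073289] [ 0.33906913 -0.14983318  0.41965606]
Rpad -1 -3 0.85
weight 0 1 0.77
Lend 0 1 0.88
Lpad -14 17 0.71
tab 0 0 0.91
chuteL 0 0 0.98
```

The gate is following the finger, with the right paddle up 3 px. I'll continue a little further.

>>> {"fn": "drive_tool", "kwargs": {"targets": [{"dx": 0,"dy": 0,"dz": 0.04,"yaw": 0,"fingers": 1},{"dx": 0,"dy": 0,"dz": 0.04,"yaw": 0,"fingers": 1},{"dx": 0,"dy": 0,"dz": 0,"yaw": 0,"fingers": 1},{"dx": 0,"dy": 0,"dz": 0,"yaw": 0,"fingers": 1},{"dx": 0,"dy": 0,"dz": 0,"yaw": 0,"fingers": 1}]}}

```text
clock: 9.65
position: [0.5697, 0.0069, 0.0632]
tool_rot: [-3.142, -0.0, -0.284]
force: [0.2, -0.2, -0.3]
grip_width: -0.0002
finger_force: 0.0
```

```bash
python3 trk.py p3
```

```text
9.7 [0.56973373 0.00695024 0.0632142 ] [ 0.70555256 -0.3547031  -0.08923354]
Rpad -1 -6 0.56
weight 3 5 0.57
Lend 17 -4 0.78
Lpad 3 12 0.68
tab 0 0 0.89
chuteL 0 0 0.95
```

>>> {"fn": "drive_tool", "kwargs": {"targets": [{"dx": 0,"dy": 0,"dz": -0.06,"yaw": 0,"fingers": 1},{"dx": 0,"dy": 0,"dz": -0.2,"yaw": 0,"fingers": 1},{"dx": 0,"dy": 0,"dz": -0.3,"yaw": 0,"fingers": 1},{"dx": 0,"dy": 0,"dz": -0.3,"yaw": 0,"fingers": 1},{"dx": 0,"dy": 0,"dz": -0.3,"yaw": 0,"fingers": 1},{"dx": 0,"dy": 0,"dz": -0.3,"yaw": 0,"fingers": 1},{"dx": 0,"dy": 0,"dz": -0.3,"yaw": 0,"fingers": 1},{"dx": 0,"dy": 0,"dz": -0.3,"yaw": 0,"fingers": 1},{"dx": 0,"dy": 0.25,"dz": 0,"yaw": 0,"fingers": 1},{"dx": 0,"dy": 0.25,"dz": 0,"yaw": 0,"fingers": 1},{"dx": 0,"dy": 0.25,"dz": 0,"yaw": 0,"fingers": 1},{"dx": 0,"dy": 0.25,"dz": 0,"yaw": 0,"fingers": 1},{"dx": 0,"dy": 0.25,"dz": 0,"yaw": 0,"fingers": 1},{"dx": 0,"dy": 0.25,"dz": 0,"yaw": 0,"fingers": 1},{"dx": 0,"dy": 0,"dz": 0,"yaw": 0,"fingers": 1},{"dx": 0,"dy": 0,"dz": 0,"yaw": 0,"fingers": 1}]}}

```text
clock: 11.3
position: [0.5275, -0.1371, 0.2696]
tool_rot: [-3.141, -0.0, -0.285]
force: [1.0, -0.3, 0.4]
grip_width: 0.0001
finger_force: 0.0
```

```bash
python3 trk.py up
python3 - <<'E'
from workcell import readout, grab_frame
import cv2,numpy as np
s=readout.observe(); np.savez('w4.npz',p=s['position'],r=s['tool_rot']); im=grab_frame('wrist');cv2.imwrite('pics/w4.png',im)
a=cv2.imread('pics/w3.png')
# wood mask sizes of paddles
for k,g in(('w3',a),('w4',im)):
    h=cv2.cvtColor(g,cv2.COLOR_BGR2HSV)
    m=((h[...,2]>150)&(h[...,1]<130)&(h[...,1]>50)).astype(np.uint8)
    for v in(195,205): 
        r=np.flatnonzero(m[v,100:420])+100; print(k,v,[ (int(q[0]),int(q[-1])) for q in np.split(r,np.flatnonzero(np.diff(r)>2)+1) if len(q)>8])
E
```

```text
11.35 [ 0.52770413 -0.13646393  0.26945155] [ 0.10823834  0.24371146 -0.20383308]
Rpad 1 -6 0.81
weight 5 5 0.81
Lend 17 -4 0.78
Lpad 2 11 0.86
tab 0 0 0.95
chuteL 0 0 0.94
w3 195 []
w3 205 [(333, 368)]
w4 195 [(341, 354)]
w4 205 [(154, 187), (326, 367)]
```

The gate has rocked and stayed: the right paddle is up 6 px, the left is down 11 px, and the weight has moved. Now I go to the right of the tab and descend.

>>> {"fn": "drive_tool", "kwargs": {"targets": [{"dx": 0.2,"dy": 0,"dz": 0,"yaw": 0,"fingers": 1},{"dx": 0.25,"dy": 0,"dz": 0,"yaw": 0,"fingers": 1},{"dx": 0.25,"dy": 0,"dz": 0,"yaw": 0,"fingers": 1},{"dx": 0.2,"dy": 0,"dz": 0,"yaw": 0,"fingers": 1},{"dx": 0.15,"dy": 0,"dz": 0,"yaw": 0,"fingers": 1},{"dx": 0,"dy": 0,"dz": 0.25,"yaw": 0,"fingers": 1},{"dx": 0,"dy": 0,"dz": 0.3,"yaw": 0,"fingers": 1},{"dx": 0,"dy": 0,"dz": 0.3,"yaw": 0,"fingers": 1},{"dx": 0,"dy": 0,"dz": 0.25,"yaw": 0,"fingers": 1},{"dx": 0,"dy": 0,"dz": 0.2,"yaw": 0,"fingers": 1},{"dx": 0,"dy": 0,"dz": 0,"yaw": 0,"fingers": 1},{"dx": 0,"dy": 0,"dz": 0,"yaw": 0,"fingers": 1}]}}

```text
clock: 12.6
position: [0.6288, -0.1658, 0.1396]
tool_rot: [-3.141, -0.0, -0.283]
force: [-0.0, 0.3, 0.0]
grip_width: -0.0001
finger_force: 0.0
```

```bash
python3 trk.py d1
```

```text
12.65 [ 0.62906184 -0.16607353  0.1402404 ] [0.19319504 0.12016432 0.03606109]
Rpad 1 -6 0.81
weight 5 5 0.81
Lend 17 -4 0.78
Lpad 2 11 0.86
tab 0 0 0.95
chuteL 0 0 0.93
```

>>> {"fn": "drive_tool", "kwargs": {"targets": [{"dx": 0,"dy": -0.1,"dz": 0,"yaw": 0,"fingers": 1},{"dx": 0,"dy": -0.1,"dz": 0,"yaw": 0,"fingers": 1},{"dx": 0,"dy": -0.05,"dz": 0,"yaw": 0,"fingers": 1},{"dx": 0,"dy": -0.05,"dz": 0,"yaw": 0,"fingers": 1},{"dx": 0,"dy": -0.05,"dz": 0,"yaw": 0,"fingers": 1},{"dx": 0,"dy": -0.05,"dz": 0,"yaw": 0,"fingers": 1},{"dx": 0,"dy": -0.05,"dz": 0,"yaw": 0,"fingers": 1},{"dx": 0,"dy": 0,"dz": 0,"yaw": 0,"fingers": 1}]}}

```text
clock: 13.45
position: [0.6412, -0.1225, 0.1391]
tool_rot: [-3.141, 0.0, -0.283]
force: [-0.4, -0.2, 0.1]
grip_width: -0.0003
finger_force: 0.0
```

```bash
sed -i "s/'chuteL'/'arm':(293,258),'chuteL'/" trk.py; python3 trk.py d2; python3 -c "
from h import *
o=np.array([.5975,-.0975,0]);th=-.2825;R=np.array([[np.cos(th),-np.sin(th),0],[np.sin(th),np.cos(th),0],[0,0,1]])
print([proj('scene',o+R@np.array([.05,y,.17]))[0].round(1).tolist() for y in(0,.02,.04,.05)])"
```

```text
13.5 [ 0.64108277 -0.12302099  0.13907729] [-0.50900862  0.65467765  0.11926777]
Rpad 1 -6 0.81
weight 5 5 0.81
Lend 17 -4 0.78
Lpad 2 11 0.86
tab 0 1 0.89
arm -2 0 0.96
chuteL 0 0 0.95
[[271.7, 234.6], [275.8, 240.1], [280.0, 245.8], [282.1, 248.6]]
```

>>> {"fn": "drive_tool", "kwargs": {"targets": [{"dx": 0,"dy": -0.04,"dz": 0,"yaw": 0,"fingers": 1},{"dx": 0,"dy": -0.06,"dz": 0,"yaw": 0,"fingers": 1},{"dx": 0,"dy": -0.06,"dz": 0,"yaw": 0,"fingers": 1},{"dx": 0,"dy": -0.06,"dz": 0,"yaw": 0,"fingers": 1},{"dx": 0,"dy": -0.06,"dz": 0,"yaw": 0,"fingers": 1},{"dx": 0,"dy": -0.05,"dz": 0,"yaw": 0,"fingers": 1},{"dx": 0,"dy": -0.04,"dz": 0,"yaw": 0,"fingers": 1},{"dx": 0,"dy": 0,"dz": 0,"yaw": 0,"fingers": 1}]}}

```text
clock: 14.3
position: [0.6516, -0.0869, 0.1391]
tool_rot: [-3.141, -0.0, -0.283]
force: [-0.3, -0.2, 0.5]
grip_width: -0.0004
finger_force: 0.0
```

```bash
python3 trk.py d3
python3 - <<'E'
import cv2,numpy as np
for f in('scene0','s_d3'):
    im=cv2.imread(f'pics/{f}.png');h=cv2.cvtColor(im,cv2.COLOR_BGR2HSV)
    m=((h[...,0]>17)&(h[...,0]<30)&(h[...,1]>190)&(h[...,2]>150)).astype(np.uint8); m[:, :190]=0;m[:,380:]=0;m[:190]=0;m[350:]=0
    n,_,st,c=cv2.connectedComponentsWithStats(m);print(f,[(c[i].round(1).tolist(),int(st[i,4])) for i in range(1,n) if st[i,4]>8])
E
```

```text
14.35 [ 0.6514111  -0.08735926  0.13909694] [0.66251507 0.49696111 0.28000717]
Rpad -1 11 0.59
weight 5 5 0.81
Lend 17 -4 0.78
Lpad 2 11 0.86
tab 17 11 0.67
arm 1 4 0.94
chuteL 0 0 0.95
scene0 [([261.7, 254.8], 83)]
s_d3 [([290.0, 247.2], 24)]
```

>>> {"fn": "drive_tool", "kwargs": {"targets": [{"dx": 0,"dy": 0,"dz": 0,"yaw": 0,"fingers": 1},{"dx": 0,"dy": 0,"dz": 0,"yaw": 0,"fingers": 1},{"dx": 0,"dy": 0,"dz": 0,"yaw": 0,"fingers": 1},{"dx": 0,"dy": 0,"dz": 0,"yaw": 0,"fingers": 1},{"dx": 0,"dy": 0,"dz": 0,"yaw": 0,"fingers": 1},{"dx": 0,"dy": 0,"dz": 0,"yaw": 0,"fingers": 1},{"dx": 0,"dy": 0,"dz": 0,"yaw": 0,"fingers": 1},{"dx": 0,"dy": 0,"dz": 0,"yaw": 0,"fingers": 1},{"dx": 0,"dy": 0,"dz": 0,"yaw": 0,"fingers": 1},{"dx": 0,"dy": 0,"dz": 0,"yaw": 0,"fingers": 1},{"dx": 0,"dy": 0,"dz": 0,"yaw": 0,"fingers": 1},{"dx": 0,"dy": 0,"dz": 0,"yaw": 0,"fingers": 1}]}}

```text
clock: 15.55
position: [0.6514, -0.0878, 0.1391]
tool_rot: [-3.142, 0.0, -0.284]
force: [-1.2, -0.6, 0.0]
grip_width: -0.0001
finger_force: 0.0
```

```bash
cat > balls.py <<'E'
import cv2,numpy as np,sys
from h import *
for f in sys.argv[1:]:
    im=cv2.imread(f'pics/{f}.png');h=cv2.cvtColor(im,cv2.COLOR_BGR2HSV)
    m=((h[...,0]>17)&(h[...,0]<30)&(h[...,1]>150)&(h[...,2]>130)).astype(np.uint8); m[:, :190]=0;m[:,380:]=0;m[:190]=0;m[350:]=0
    n,_,st,c=cv2.connectedComponentsWithStats(m);print(f,[(c[i].round(1).tolist(),int(st[i,4])) for i in range(1,n) if st[i,4]>8])
o=np.array([.5975,-.0975,0]);th=-.2825;R=np.array([[np.cos(th),-np.sin(th),0],[np.sin(th),np.cos(th),0],[0,0,1]])
print('chuteL y .13,.165,.19',[proj('scene',o+R@np.array([0,y,.03]))[0].round(1).tolist() for y in(.13,.165,.19)])
E
python3 trk.py d4; python3 balls.py scene0 s_d4
```

```text
15.6 [ 0.65134406 -0.08778126  0.13907333] [ 0.03578425  0.55786305 -0.19092465]
Rpad 6 -9 0.6
weight 5 5 0.81
Lend 17 -4 0.78
Lpad 2 11 0.86
tab 17 12 0.7
arm 1 4 0.94
chuteL 0 0 0.91
scene0 [([261.9, 254.7], 128)]
s_d4 [([335.3, 302.3], 56), ([329.0, 311.2], 11)]
chuteL y .13,.165,.19 [[317.6, 291.5], [325.1, 301.4], [330.5, 308.6]]
```

>>> {"fn": "drive_tool", "kwargs": {"targets": [{"dx": 0,"dy": 0.1,"dz": 0,"yaw": 0,"fingers": 1},{"dx": 0,"dy": 0.2,"dz": 0,"yaw": 0,"fingers": 1},{"dx": 0,"dy": 0.2,"dz": 0,"yaw": 0,"fingers": 1},{"dx": 0,"dy": 0,"dz": -0.25,"yaw": 0,"fingers": 1},{"dx": 0,"dy": 0,"dz": -0.3,"yaw": 0,"fingers": 1},{"dx": 0,"dy": 0,"dz": -0.3,"yaw": 0,"fingers": 1},{"dx": 0,"dy": 0,"dz": -0.3,"yaw": 0,"fingers": 1},{"dx": 0,"dy": 0.3,"dz": 0,"yaw": 0,"fingers": 1},{"dx": 0,"dy": 0.3,"dz": 0,"yaw": 0,"fingers": 1},{"dx": 0,"dy": 0.3,"dz": 0,"yaw": 0,"fingers": 1},{"dx": 0,"dy": 0.3,"dz": 0,"yaw": 0,"fingers": 1},{"dx": 0,"dy": 0.3,"dz": 0,"yaw": 0,"fingers": 1},{"dx": 0,"dy": 0.3,"dz": 0,"yaw": 0,"fingers": 1},{"dx": 0,"dy": 0,"dz": 0,"yaw": 0,"fingers": 1},{"dx": 0,"dy": 0,"dz": 0,"yaw": 0,"fingers": 1}]}}

```text
clock: 17.1
position: [0.5863, -0.3095, 0.254]
tool_rot: [3.142, 0.0, -0.286]
force: [-0.5, 1.2, 0.2]
grip_width: -0.0
finger_force: 0.0
```

```bash
python3 trk.py end; python3 balls.py s_end
python3 - <<'E'
import cv2,numpy as np
from workcell import grab_frame
t=grab_frame('top');b=cv2.imread('pics/s_end.png')
f=lambda im,s:cv2.resize(im,(395,int(im.shape[0]*395/im.shape[1])),interpolation=cv2.INTER_CUBIC)
A=f(b[190:350,200:370],0);B=f(t[150:300,250:440],0);H=max(len(A),len(B))
p=lambda x:np.pad(x,((0,H-len(x)),(0,0),(0,0)))
cv2.imwrite('pics/final.png',np.hstack([p(A),p(B)]))
E
```

```text
17.15 [ 0.58674093 -0.30846636  0.25400765] [-0.26601583  0.50433055 -0.6617975 ]
Rpad 1 -6 0.81
weight 5 5 0.81
Lend 17 -4 0.74
Lpad 2 11 0.84
tab 4 -2 0.78
arm 1 4 0.95
chuteL 0 0 0.9
s_end [([335.1, 302.1], 55), ([330.2, 310.8], 9)]
chuteL y .13,.165,.19 [[317.6, 291.5], [325.1, 301.4], [330.5, 308.6]]
```

View pics/final.png

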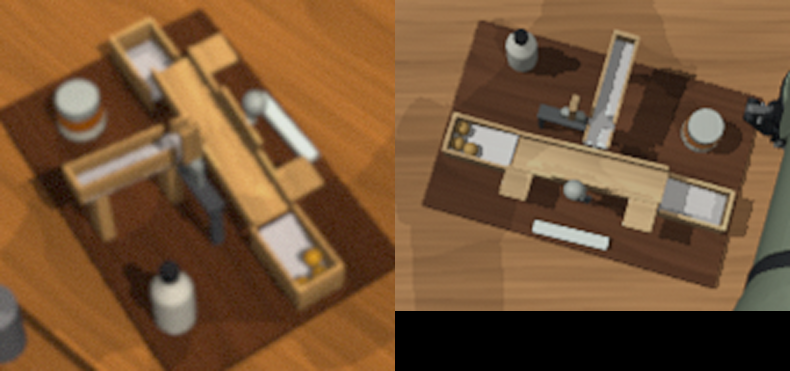

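The final picture shows an empty lane, the gate tipped left, the tab moved left, and three brass balls at the closed end of the left chute (top half near (455–470, 125–150)). The bystanders are where they were, so I'm handing in.

```bash
python3 -c "
from workcell import workorder; print(workorder.job_done())"
```

```text
the job is handed in; nothing more can be done
None
```

The gate is rocked to feed the left chute, the release slide is open, and all three brass balls rest in the left chute; I handed the job in at about 17 s on the robot clock (the left paddle took a second, deeper press).

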